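Load the punch rack past the drop gate

ROBOT

A 6-joint arm with a two-finger parallel gripper is mounted at the origin on a cart in front of the work surface, level with it; the furniture and walls round the work are solid. World frame = base frame: x ahead of the robot, y to its left, z up, the work surface at z = 0. Lengths are in m, angles in rad, forces in N, time in s.
With the tool pointing down it reaches from about 0.25 to 0.775 m from the base axis. Payload 4 kg.
Tool frame: the origin (TCP) lies midway between the tips of the shut fingers; the grasp point (between the pads) lies 19 mm behind it; y points along the fingers, x is the direction in which the jaws open and shut, and the axes are right-handed (so a half turn about y gives the same grasp; the last joint's range is limited). The gripper opens to 94 mm and grips with 3 to 60 N. Pads are 16 mm wide; open, the fingers measure 119 mm over their backs; the gripper's body (75 mm by 177 mm) begins 78 mm behind the grasp point.
Start: joints at [-1.268, 0.087, 1.371, -0, 1.684, -0.103], TCP at [0.217, -0.505, 0.172] pointing down, gripper open.
Joint ranges: [-3.1, 3.1], [-0.76, 2.03], [0.27, 2.55], [-1.08, 4.22], [0.17, 2.65], [-2.57, 2.57]. Speed limits (rad/s): [2.79, 2.79, 3.14, 3.14, 3.14, 3.14].

INTERFACE

Orientations are given as [roll, pitch, yaw] about the fixed x, y, z axes, in that order (R = Rz(yaw) Ry(pitch) Rx(roll)).
In Python, from bench import robot, snapshot, camera_info, ticket gives the robot as it stands.
- The arm moves only by the shell command python3 -m creep 'ROWS'. ROWS is JSON, a list of rows, each an object with "slide": the shift along the tool's x, y, z in mm, a list of three; "roll": the turn about the tool's y in degrees; "grip": the closure, from 0 (fully open) to 1 (shut). In form: [{"slide": [x, y, z], "roll": roll, "grip": grip}, ...]. A call has 1 to 20 rows; each row is the pose to reach, as a shift and turn from the pose commanded when the call began, along the tool's axes at that moment; what a row does not reach only later rows make up. A row lasts 1/12 s, in which the tool goes at most 41.7 mm and 7.16 degrees, less where a joint would pass 70% of its speed; a pose out of reach is approached as far as the arm can. A call with a gripper value outside its range is refused whole. The fingers move at their own pace and stop on an object; the grip force is fixed at half the most. Time passes only in rows, so rows that repeat a pose let the fingers close. It gives the time, the measured TCP pose, the force and the opening at its end, in the units of the state.
- robot.get_obs(): the state, without advancing time (a new reading comes with each control period).
- snapshot(name): name is "side" or "top"; returns the picture (384x512x3 uint8, red, green, blue); there is no depth.
- camera_info(name): a dict with "fx", "fy", "cx", "cy" (pixels), "cam_to_world" (4x4, takes a point from camera to world coordinates). Camera axes: x right, y down, z forward; pixel columns grow to the right and rows downward; lengths in m; the calibration is good to about 2 mm. A picture is of the moment at which its call begins. camera_info takes no time and is no camera call.
- ticket.close_job(): hands the job in, once; it reports no verdict.
The state is a dict: "time": time; "joint_positions": joint angles; "qvel": joint speeds; "joint_torque": joint torques, N m; "tool_pos": TCP position; "ee_rot": TCP orientation; "wrist_force": force on the tool from outside, world axes, zero at the start; "wrist_torque": the same for the moment, N m; "width": finger opening in m.
Only numpy, scipy, OpenCV 4.12 (cv2) and the standard library are available. Lean on these libraries where they do the work, as an engineer would, in place of code of your own. Each camera call takes 0.05 s, during which the arm holds its last target.

TASK

Lock the punch rack into its dock. With one fingertip press the orange treadle down to hold the red gate up, and while holding it so, push the rack by its blue plate along the channel under the gate until it is home against the end stop; only then let the gate drop shut behind it and take the hand clear. Only push: do not lift or tip the rack, do not let the gate touch it, and leave the other tools where they lie.

Things in the scene. Friction and masses are not known exactly. Their poses are not given: they have to be found in the camera images.
- dock: Fixed dock, all mm: base 370x160x6, x -255..115, y -112..48. Origin on the table under the gate, mid-channel; x = loading direction along the channel, y to its left, z up. Channel floor z 6, between grey rails at y +-32..40, top z 26. The gate's hinge line runs parallel to x at y -52, z 44, on 12 wide posts (top z 51) at x -240, -125, 12
- end_stop (a point): middle of the end stop's face that the rack's block must meet, at dock x 101 mm, y 0, z 23; stop 80 mm wide, top z 40 mm
- gate (a joint): spring gate, rad: 0 shut, 0.6 fully up at its stop. Pressing the orange treadle lifts the red tongue; from 0.4 rad the tongue clears the rack. Let go, it springs shut. Pushing the rack against it cannot open it. Needs about 3 N to start and 5 N fully down, 30 mm out from the hinge line
- tongue (a point): middle of the lower edge of the red tongue (moves with the gate). Shut: tongue at dock x -3..3, y 0..26 mm, hanging to z 20 mm from a 10 mm wide steel arm over the channel (underside z 46 mm); it stops the rack's block but not the low stem, which passes beneath
- treadle (a point): mid-length on top of the orange treadle plate, 30 mm out from the hinge line (dock x -136, y -82, z 48 mm when shut; moves with the gate). Plate spans dock x -241..-31, y -57..-103 mm. Press down anywhere along its length: at y -82 its top is at z 36 mm at 0.4 rad, 32 at 0.5, 28 at 0.6
- rack: loose punch rack, 0.2-0.42 kg, in the channel before the gate. Wooden block 90 long, 61 wide, 26 high, with 12 punch heads up to 34 mm. Origin under the block's centre, x the loading way. A stem 16 wide, 9 high runs back at floor level to an upright blue push plate. Starts with its origin at dock x -65 to -95; home against the end stop it is at dock x 56 mm, y 0, z 6
- push_plate (a point): rear face of the rack's blue push plate (6 thick, 56 wide, 44 mm high, top at dock z 50), mid-width, 30 mm above the rack's underside, at rack x -126 mm; at dock x -70 when home. Push here or up to 20 mm to either side, anywhere from dock z 20 to 50 mm, toward dock +x
- cork: bystander: cork block, 57x77x32 mm, lying at the right
- loupe_l: bystander: black cup-shaped eye loupe, 41x41x34 mm, standing at the left
- spare_punch: bystander: steel punch, 150 mm long, lying at the right

How it is judged:
On the way, in this order (a step that is already met when the one before it is completed fails the run):
1. a fingertip holds the gate up (0.4 rad or more) while the rack still stands in front of it (value of joint gate above 0.4 rad and contact force between the fingers and gate above 0.3 N and x of rack in the frame of dock below -0.052 m), for 0.2 s.
2. the rack is home (within 6 mm of the end stop) with the gate still held up by a fingertip (value of joint gate above 0.4 rad and contact force between the fingers and gate above 0.3 N and x of rack in the frame of dock above 0.05 m), for 0.2 s.
At the end, for the whole second after the job is handed in: the rack lies flat and at rest in the channel within 7 mm of the end stop, and the gate has dropped shut (under 0.06 rad) behind it (x of rack in the frame of dock above 0.049 m and value of joint gate below 0.06 rad and height (world z) of rack between 0.003 and 0.01 m and angle between rack's own z axis and vertical below 0.06 rad and linear speed of rack below 0.01 m/s); the robot touches nothing.
It fails at once if the gate presses on the rack (over 1 N): rammed, or let down on it (contact force between gate and rack above 1 N).
It fails at once if the rack is lifted (more than about 9 mm) or tipped (height (world z) of rack above 0.015 m or angle between rack's own z axis and vertical above 0.15 rad).
It fails at once if a bystander is moved more than 20 mm (distance of any of cork, loupe_l, spare_punch from where it was at the start of the episode above 0.02 m).
It also fails if it takes over 45 s, if anything falls off the work surface, if the arm or the gripper's body presses on something with over 40 N, if the wrist force passes 120 N, or if a joint passes its speed limit or range.

## Working session

There is one attempt and no reset: what is moved stays moved. The work goes in short steps, Python scripts to look and compute and a shell command to move; the robot and the scene stay as the last step left them, time stands still between calls to the robot, and variables do not carry over. Pictures are saved under pics/ and viewed, and the job is handed in when it is done.

```bash
mkdir -p pics; ls
python3 - <<'E'
from bench import robot, snapshot, camera_info
import cv2
o=robot.get_obs();print({k:o[k] for k in('time','tool_pos','ee_rot','width','wrist_force')})
for n in('side','top'):
    im=snapshot(n);cv2.imwrite(f'pics/{n}0.png',cv2.resize(im[:,:,::-1],(768,576),interpolation=cv2.INTER_CUBIC))
    print(camera_info(n))
E
```

```text
pics
{'time': 0.0, 'tool_pos': array([ 0.21692357, -0.50473701,  0.17111546]), 'ee_rot': array([-1.57058858,  0.00219764, -1.16498597]), 'width': 0.09412101914228442, 'wrist_force': array([ 0.61267704, -0.39511755, -0.19285781])}
{'fx': 351.7206292805603, 'fy': 351.7206292805603, 'cx': 260.3046212002518, 'cy': 185.44789589141337, 'cam_to_world': array([[-0.87631854, -0.28042478,  0.39169856,  0.12497201],
       [-0.48121086,  0.47175365, -0.73884004,  0.7254517 ],
       [ 0.02240383, -0.83594882, -0.54834992,  0.61146028],
       [ 0.        ,  0.        ,  0.        ,  1.        ]])}
{'fx': 405.25831945413125, 'fy': 405.25831945413125, 'cx': 252.32495580274374, 'cy': 192.7558490682116, 'cam_to_world': array([[-1.55935498e-02, -9.93411795e-01,  1.13533463e-01,
         4.23614386e-01],
       [-9.99516961e-01,  1.24342596e-02, -2.84821523e-02,
        -2.63314366e-04],
       [ 2.68828015e-02, -1.13922759e-01, -9.93125833e-01,
         1.14985305e+00],
       [ 0.00000000e+00,  0.00000000e+00,  0.00000000e+00,
         1.00000000e+00]])}
```

View pics/top0.png

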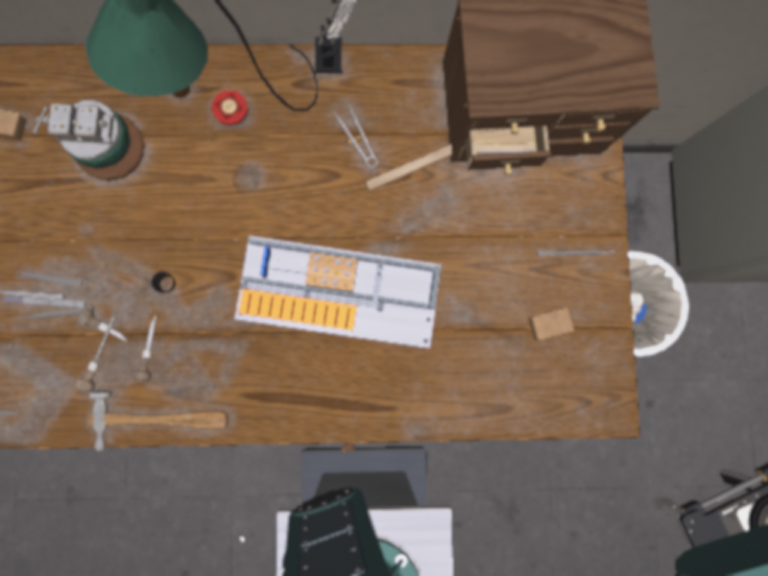

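View pics/side0.png

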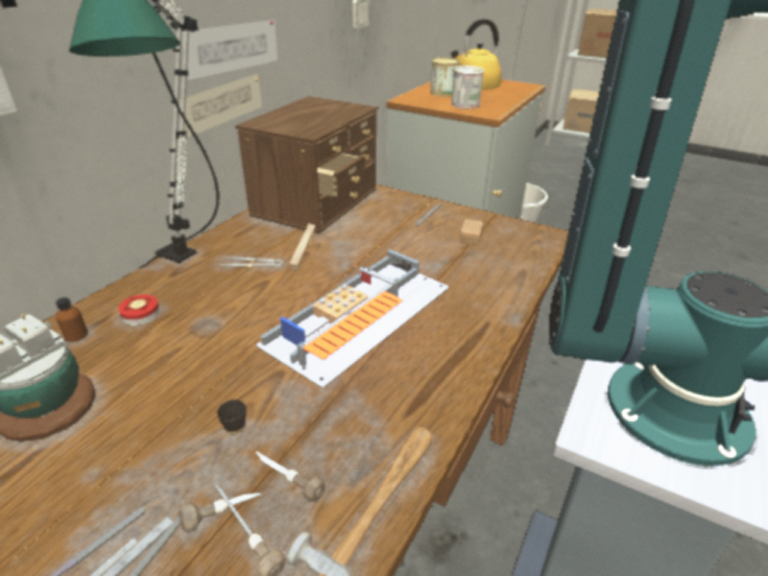

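Run:
```python
import cv2
im=cv2.imread('pics/top0.png')
from bench import snapshot
t=snapshot('top')[:,:,::-1]; s=snapshot('side')[:,:,::-1]
cv2.imwrite('pics/t.png',t);cv2.imwrite('pics/s.png',s)
cv2.imwrite('pics/topc.png',cv2.resize(t[150:240,150:300],(800,480),interpolation=cv2.INTER_CUBIC))
cv2.imwrite('pics/sidec.png',cv2.resize(s[160:260,165:305],(784,560),interpolation=cv2.INTER_CUBIC))
```

```text
(no output)
```

View pics/topc.png

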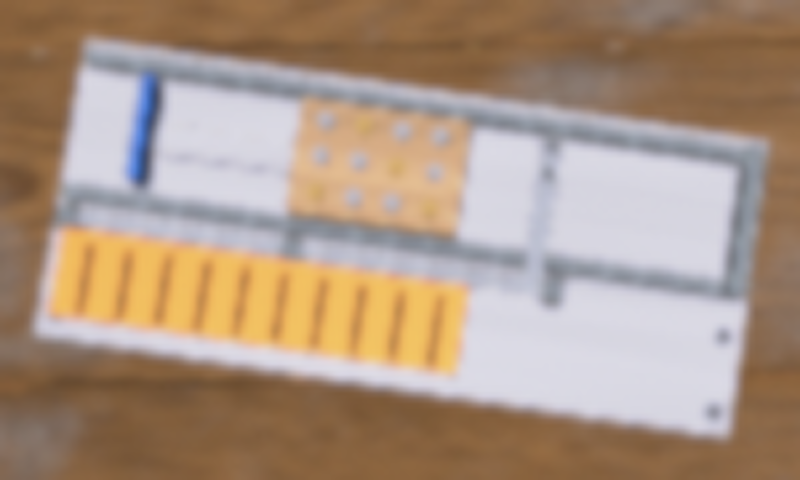

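View pics/sidec.png

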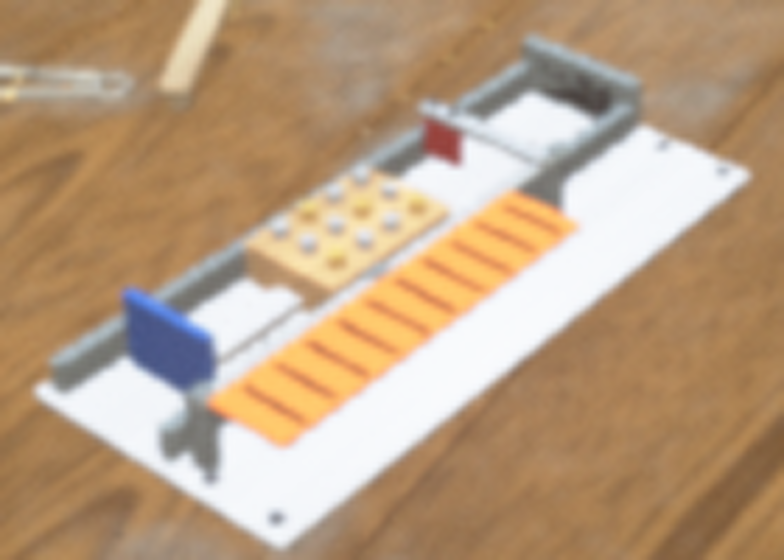

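```bash
cat > h.py <<'E'
import numpy as np
from bench import camera_info
def proj(n,P):
    c=camera_info(n);M=np.linalg.inv(c['cam_to_world']);q=np.asarray(P)@M[:3,:3].T+M[:3,3]
    return np.c_[c['fx']*q[:,0]/q[:,2]+c['cx'],c['fy']*q[:,1]/q[:,2]+c['cy']]
def d2w(p,P):
    P=np.asarray(P,float)/1000;c,s=np.cos(p[2]),np.sin(p[2])
    return np.c_[p[0]+c*P[:,0]-s*P[:,1],p[1]+s*P[:,0]+c*P[:,1],P[:,2]]
def top(u):return (np.array(u)+.5)/(16/3)-.5+[150,150]
def side(u):return (np.array(u)+.5)/5.6-.5+[165,160]
E
python3 - <<'E'
from h import *
from scipy.optimize import least_squares
T={(-255,48,6):(87,38),(115,48,6):(770,140),(115,-112,6):(730,437),(-255,-112,6):(35,332),
(-241,-103,48):(52,315),(-241,-57,48):(65,228),(-31,-57,48):(468,288),(-31,-103,48):(457,373)}
S={(-255,48,6):(37,388),(-255,-112,6):(282,548),(115,-112,6):(750,176),
(-241,-103,48):(283,445),(-31,-103,48):(578,228),(-31,-57,48):(515,190),(-241,-57,48):(208,403)}
def f(p,w=(1,1)):
    return np.r_[w[0]*(proj('top',d2w(p,list(T)))-top(list(T.values()))).ravel(),w[1]*(proj('side',d2w(p,list(S)))-side(list(S.values()))).ravel()]
for w in((1,1),(1,0),(0,1)):
    r=least_squares(f,[.42,-.05,-1.67],args=(w,));print(w,r.x)
    print(np.round(f(r.x).reshape(-1,2),1).tolist())
r=least_squares(f,[.42,-.05,-1.67]);np.save('p.npy',r.x)
p=r.x
# plate: top corners, z50 and block rear-top edges
def inv(n,uv,z):
    return least_squares(lambda q:(proj(n,d2w(p,[[q[0],q[1],z]]))-uv).ravel(),[-150,0]).x
for n,fn,us in(('top',top,[(140,72),(128,185),(158,75),(147,186)]),('side',side,[(124,289),(213,345)])):
    for u in us: print(n,u,inv(n,fn(u),50))
for u in [(302,98),(290,213),(472,123),(458,236)]: print('block z32',inv('top',top(u),32))
for u in [(247,240),(335,293),(450,212)]: print('block z32 side',inv('side',side(u),32))
print(d2w(p,[[101,0,23],[-231,-38,34],[-78,-38,34]]))
E
```

```text
(1, 1) [ 0.5715626  -0.03169391 -1.73165381]
[[-0.1, 0.4], [-0.1, 0.4], [-0.1, 0.2], [-0.0, 0.7], [-0.7, 0.3], [-0.3, -0.0], [0.5, 0.0], [0.1, 0.8], [-0.8, 0.2], [-0.4, -0.6], [0.1, -0.8], [-0.0, -0.1], [0.6, -1.1], [-1.1, -0.4], [-0.3, -0.8]]
(1, 0) [ 0.57252146 -0.03194265 -1.73194461]
[[0.0, 0.1], [0.0, 0.1], [-0.0, -0.1], [0.1, 0.3], [-0.6, -0.0], [-0.2, -0.4], [0.6, -0.3], [0.1, 0.4], [-1.0, -0.0], [-0.7, -0.8], [-0.1, -0.9], [-0.3, -0.3], [0.4, -1.3], [-1.4, -0.5], [-0.6, -1.0]]
(0, 1) [ 0.56954812 -0.03066876 -1.73420192]
[[-0.4, 0.9], [-0.4, 1.2], [-0.6, 1.0], [-0.4, 1.2], [-1.2, 0.8], [-0.7, 0.5], [0.1, 0.7], [-0.4, 1.5], [-0.6, 0.5], [-0.2, -0.1], [0.6, -0.4], [0.2, 0.4], [1.0, -0.7], [-0.7, 0.0], [-0.1, -0.3]]
top (140, 72) [-215.64584395   28.08492697]
top (128, 185) [-211.95568788  -30.62946593]
top (158, 75) [-206.27994303   27.92037264]
top (147, 186) [-202.31469219  -29.70447236]
side (124, 289) [-212.36252994   26.57672495]
side (213, 345) [-214.95508828  -34.66460724]
block z32 [-133.4204185    30.03430212]
block z32 [-130.02713013  -30.70750859]
block z32 [-43.61664579  30.19791478]
block z32 [-41.96555594 -29.71236877]
block z32 side [-131.71454863   28.64607492]
block z32 side [-135.50322509  -34.25222913]
block z32 side [-48.7534159  -33.25635349]
[[ 0.55538597 -0.13139003  0.023     ]
 [ 0.57105121  0.20241021  0.034     ]
 [ 0.54654602  0.0513854   0.034     ]]
```

```bash
cat > g.py <<'E'
from h import *
import sys
from bench import robot
from scipy.spatial.transform import Rotation as Ro
p=np.load('p.npy')
o=robot.get_obs();R=Ro.from_euler('xyz',o['ee_rot']).as_matrix()
x,y,z=map(float,sys.argv[1:4])
w=d2w(p,[[x,y,z]])[0]
print('slide',np.round(R.T@(w-o['tool_pos'])*1000,1))
a=p[2]+np.pi/2
d=(a-np.arctan2(R[1,0],R[0,0])+np.pi)%(2*np.pi)-np.pi
print('roll',round(-np.degrees(d),2))
q=o['tool_pos']-[p[0],p[1],0];c,s=np.cos(p[2]),np.sin(p[2])
print('now dock',np.round([c*q[0]+s*q[1],-s*q[0]+c*q[1],q[2]],4)*1000,'F',o['wrist_force'].round(1),'w',o['width'],'t',o['time'],'rot',o['ee_rot'].round(4))
for yy in np.eye(3):print('dock dir->tool',np.round(R.T@Ro.from_euler('z',p[2]).apply(yy),4))
E
python3 g.py -228 -38 130
```

```text
slide [-507.6   42.3  602.9]
roll -57.53
now dock [ 524.  -274.2  171.6] F [-1.  -0.2  0.9] w 0.09406229850407122 t 0.2 rot [-1.5707e+00  1.3000e-03 -1.1650e+00]
dock dir->tool [ 0.8437 -0.0011 -0.5368]
dock dir->tool [ 5.368e-01 -6.000e-04  8.437e-01]
dock dir->tool [-1.3e-03 -1.0e+00  1.0e-04]
```

```bash
python3 -m creep '[{"slide":[-35,3,41],"roll":-5,"grip":0.15},{"slide":[-508,42,603],"roll":-57.5,"grip":0.15},{"slide":[-508,42,603],"roll":-57.5,"grip":0.15},{"slide":[-508,42,603],"roll":-57.5,"grip":0.15},{"slide":[-508,42,603],"roll":-57.5,"grip":0.15},{"slide":[-508,42,603],"roll":-57.5,"grip":0.15},{"slide":[-508,42,603],"roll":-57.5,"grip":0.15},{"slide":[-508,42,603],"roll":-57.5,"grip":0.15},{"slide":[-508,42,603],"roll":-57.5,"grip":0.15},{"slide":[-508,42,603],"roll":-57.5,"grip":0.15},{"slide":[-508,42,603],"roll":-57.5,"grip":0.15},{"slide":[-508,42,603],"roll":-57.5,"grip":0.15},{"slide":[-508,42,603],"roll":-57.5,"grip":0.15},{"slide":[-508,42,603],"roll":-57.5,"grip":0.15},{"slide":[-508,42,603],"roll":-57.5,"grip":0.15},{"slide":[-508,42,603],"roll":-57.5,"grip":0.15},{"slide":[-508,42,603],"roll":-57.5,"grip":0.15},{"slide":[-508,42,603],"roll":-57.5,"grip":0.15},{"slide":[-508,42,603],"roll":-57.5,"grip":0.15},{"slide":[-508,42,603],"roll":-57.5,"grip":0.15}]'; python3 g.py -228 -38 130
```

```text
time: 1.87
tool_pos: [0.5714, 0.2055, 0.1273]
ee_rot: [-1.569, 0.003, -0.155]
wrist_force: [-1.1, -0.2, -0.2]
width: 0.0797
slide [ 0.1 -2.7 -6.1]
roll 0.32
now dock [-234.1  -38.1  127.3] F [-1.1 -0.2 -0.2] w 0.0797184694201804 t 1.8667 rot [-1.569   0.003  -0.1553]
dock dir->tool [-0.0055 -0.0018 -1.    ]
dock dir->tool [ 1.     -0.003  -0.0055]
dock dir->tool [-0.003  -1.      0.0018]
```

```bash
python3 -m creep '[{"slide":[0,20,0],"roll":0,"grip":0.15},{"slide":[0,40,0],"roll":0,"grip":0.15},{"slide":[0,62,0],"roll":0,"grip":0.15},{"slide":[0,62,0],"roll":0,"grip":0.15},{"slide":[0,62,0],"roll":0,"grip":0.15},{"slide":[0,62,0],"roll":0,"grip":0.15}]'; python3 g.py -228 -38 65
python3 - <<'E'
import cv2
from bench import snapshot
t=snapshot('top')[:,:,::-1]; s=snapshot('side')[:,:,::-1]
a=cv2.resize(t[140:240,140:290],(750,500),interpolation=cv2.INTER_CUBIC)
cv2.imwrite('pics/t1.png',a)
cv2.imwrite('pics/s1.png',cv2.resize(s[130:260,140:300],(738,600),interpolation=cv2.INTER_CUBIC))
E
```

```text
time: 2.37
tool_pos: [0.5711, 0.1991, 0.0695]
ee_rot: [-1.57, -0.001, -0.162]
wrist_force: [0.1, -0.1, 0.6]
width: 0.0801
slide [-0.6  4.5  0.2]
roll -0.06
now dock [-227.8  -37.4   69.5] F [ 0.1 -0.1  0.6] w 0.08006214946903187 t 2.3667 rot [-1.5704e+00 -1.4000e-03 -1.6180e-01]
dock dir->tool [ 1.e-03 -4.e-04 -1.e+00]
dock dir->tool [1.     0.0014 0.001 ]
dock dir->tool [ 1.4e-03 -1.0e+00  4.0e-04]
```

View pics/s1.png

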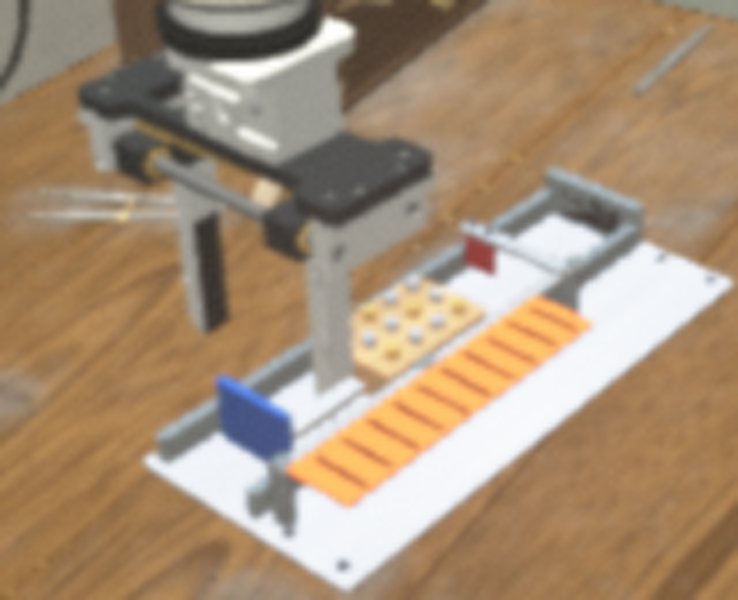

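View pics/t1.png

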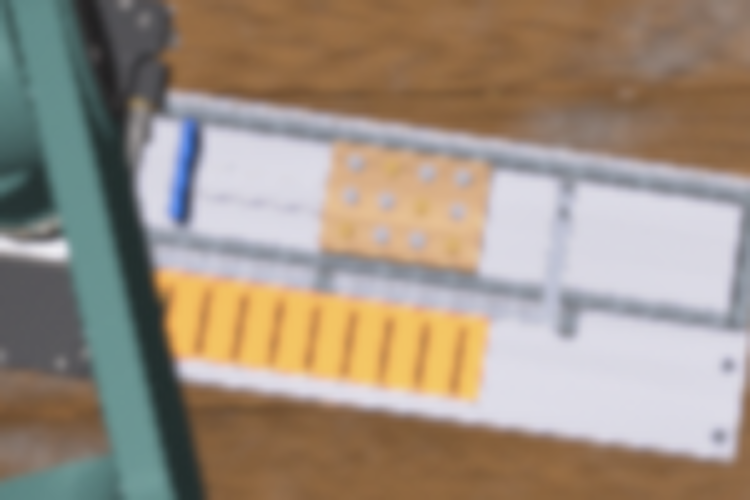

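Run:
```python
from h import *
p=np.load('p.npy')
for P in [(-228,-84,69.5),(-228,8,69.5)]:
    q=proj('side',d2w(p,[P]));print(P,q,(q-[140,130])*4.613)
from bench import robot;print(robot.get_obs()['tool_pos'])
```

```text
(-228, -84, 69.5) [[212.71599732 225.84933659]] [[335.43889562 442.15298971]]
(-228, 8, 69.5) [[186.36280897 210.82098126]] [[213.87163777 372.82718655]]
[0.57187218 0.19944491 0.07052751]
```

Run:
```python
from h import *
import cv2
from bench import snapshot
p=np.load('p.npy')
s=snapshot('side')[:,:,::-1]
a=cv2.resize(s[130:260,140:300],(738,600),interpolation=cv2.INTER_CUBIC)
def m(P,c):
    q=(proj('side',d2w(p,[P]))[0]-[140,130]+.5)*4.613
    cv2.circle(a,tuple(int(v) for v in q),4,c,-1)
for z,c in((70,(0,0,255)),(95,(0,255,0)),(167,(255,0,255))):
    for y in(-84,8):
        for dx in (-8,8): m((-228+dx,y,z),c)
m((-255,-112,6),(255,255,0));m((-216,28,50),(255,255,0));m((-241,-103,48),(255,255,0))
cv2.imwrite('pics/s2.png',a)
```

```text
(no output)
```

View pics/s2.png

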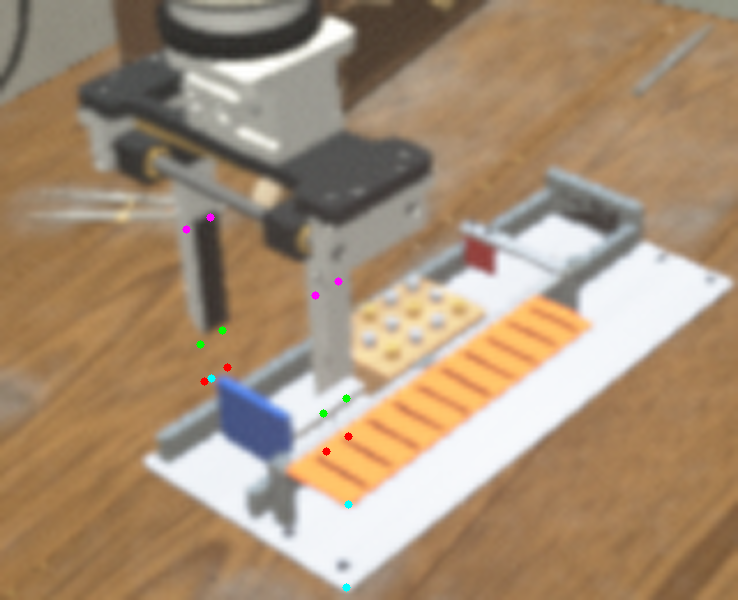

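Run:
```python
from h import *
import cv2
from bench import snapshot,robot
p=np.load('p.npy')
print(robot.get_obs()['joint_positions'],robot.get_obs()['tool_pos'])
s=snapshot('top')[:,:,::-1]
a=cv2.resize(s[120:280,90:290],(750,600),interpolation=cv2.INTER_CUBIC)
def m(P,c):
    q=(proj('top',d2w(p,[P]))[0]-[90,120]+.5)*3.75
    cv2.circle(a,tuple(int(v) for v in q),3,c,-1)
for z,c in((70,(0,0,255)),(167,(255,0,255)),(203,(0,255,0))):
    for y in(-38-88,-38+88):
        for dx in (-37,37): m((-228+dx,y,z),c)
cv2.imwrite('pics/t2.png',a)
```

```text
[ 2.42113890e-01  2.46560338e-01  1.39079483e+00 -1.01451009e-04
  1.50056483e+00  4.03842318e-01] [0.57184469 0.19948224 0.07047021]
```

View pics/t2.png

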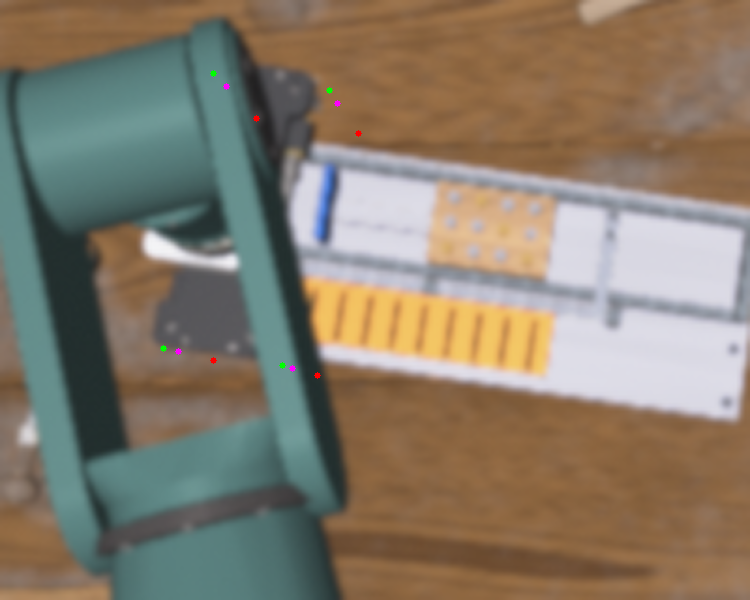

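Run:
```python
from h import *
from scipy.optimize import least_squares
p=np.load('p.npy')
def tri(ut,us):
    f=lambda X:np.r_[(proj('top',[X])-ut).ravel(),(proj('side',[X])-us).ravel()]
    r=least_squares(f,[.55,.2,.15]);X=r.x
    q=X-[p[0],p[1],0];c,s=np.cos(p[2]),np.sin(p[2])
    return np.round(np.array([c*q[0]+s*q[1],-s*q[0]+c*q[1],q[2]])*1000,1),r.fun.round(1)
for s in [(305,190),(295,185),(310,205)]:
    print(tri(np.array([155,342])/3.75+[89.5,119.5],np.array(s)/4.613+[139.5,129.5]))
```

```text
(array([-262.4, -119. ,  250.4]), array([-1.6, -2.8,  2.8,  0.5]))
(array([-263.5, -117.1,  252.2]), array([-2.2, -3.8,  3.9,  0.7]))
(array([-263. , -120.1,  243.9]), array([-1.2, -2.1,  2.1,  0.4]))
```

```bash
python3 -m creep '[{"slide":[0,5,0],"roll":0,"grip":0.15},{"slide":[0,10,0],"roll":0,"grip":0.15},{"slide":[0,15,0],"roll":0,"grip":0.15},{"slide":[0,15,0],"roll":0,"grip":0.15}]'; python3 g.py -228 -38 65
python3 - <<'E'
from h import *
import cv2
from bench import snapshot
p=np.load('p.npy')
s=snapshot('side')[:,:,::-1]
a=cv2.resize(s[130:260,140:300],(738,600),interpolation=cv2.INTER_CUBIC)
cv2.imwrite('pics/s3.png',a)
E
```

```text
time: 2.9
tool_pos: [0.5694, 0.1991, 0.0514]
ee_rot: [-1.572, 0.003, -0.161]
wrist_force: [-0.1, 0.1, 0.1]
width: 0.08
slide [  1.  -13.7   0.5]
roll -0.03
now dock [-227.5  -39.1   51.4] F [-0.1  0.1  0.1] w 0.08004531007369099 t 2.9 rot [-1.5721  0.0029 -0.1614]
dock dir->tool [ 6.0e-04  1.3e-03 -1.0e+00]
dock dir->tool [ 1.0e+00 -2.9e-03  6.0e-04]
dock dir->tool [-0.0029 -1.     -0.0013]
```

View pics/s3.png

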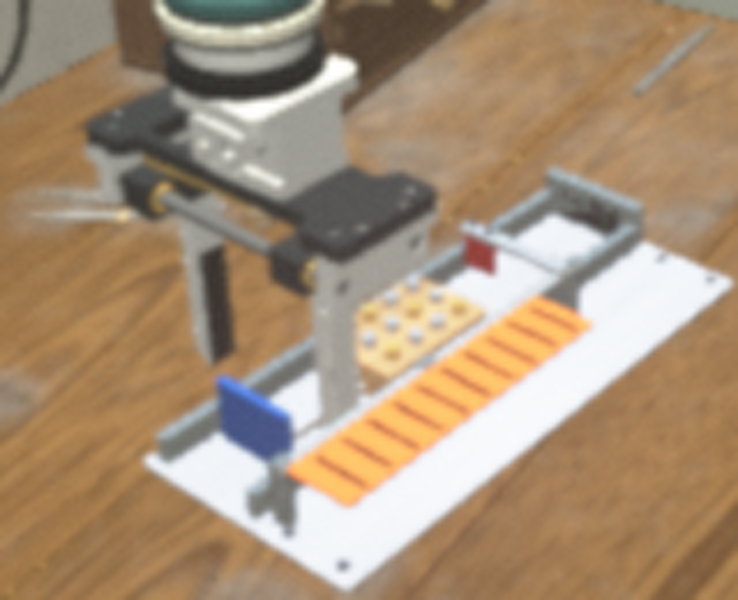

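```bash
python3 -m creep '[{"slide":[0,3,0],"roll":0,"grip":0.15},{"slide":[0,6,0],"roll":0,"grip":0.15},{"slide":[0,8,0],"roll":0,"grip":0.15},{"slide":[0,8,0],"roll":0,"grip":0.15}]'; python3 g.py -228 -38 65
python3 - <<'E'
from h import *
import cv2
from bench import snapshot
p=np.load('p.npy')
s=snapshot('side')[:,:,::-1]
a=cv2.resize(s[130:260,140:300],(738,600),interpolation=cv2.INTER_CUBIC)
cv2.imwrite('pics/s4.png',a)
E
```

```text
time: 3.28
tool_pos: [0.5702, 0.1993, 0.0445]
ee_rot: [-1.571, 0.001, -0.161]
wrist_force: [0.1, 0.6, 0.0]
width: 0.08
slide [  0.3 -20.5   0.2]
roll -0.03
now dock [-227.8  -38.3   44.5] F [0.1 0.6 0. ] w 0.08003713492833033 t 3.2833 rot [-1.5713e+00  1.0000e-03 -1.6140e-01]
dock dir->tool [ 6.e-04  5.e-04 -1.e+00]
dock dir->tool [ 1.e+00 -1.e-03  6.e-04]
dock dir->tool [-1.e-03 -1.e+00 -5.e-04]
```

View pics/s4.png

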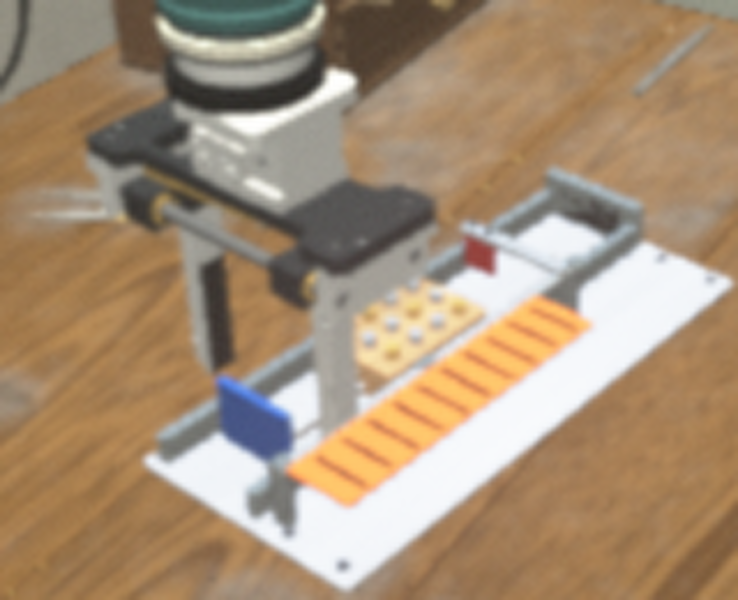

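Run:
```python
from h import *
import cv2
from bench import snapshot
s=snapshot('side')[:,:,::-1]
cv2.imwrite('pics/s5.png',cv2.resize(s[170:250,165:245],(600,600),interpolation=cv2.INTER_NEAREST))
s=snapshot('top')[:,:,::-1]
cv2.imwrite('pics/t5.png',cv2.resize(s[120:220,120:240],(720,600),interpolation=cv2.INTER_CUBIC))
```

```text
(no output)
```

View pics/s5.png

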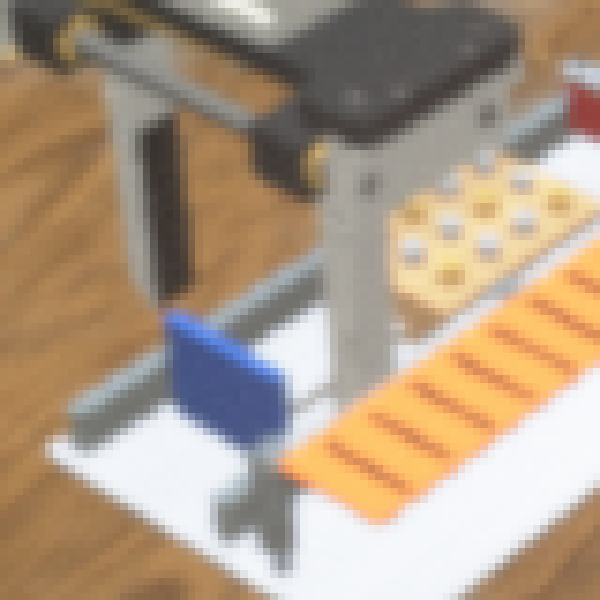

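View pics/t5.png

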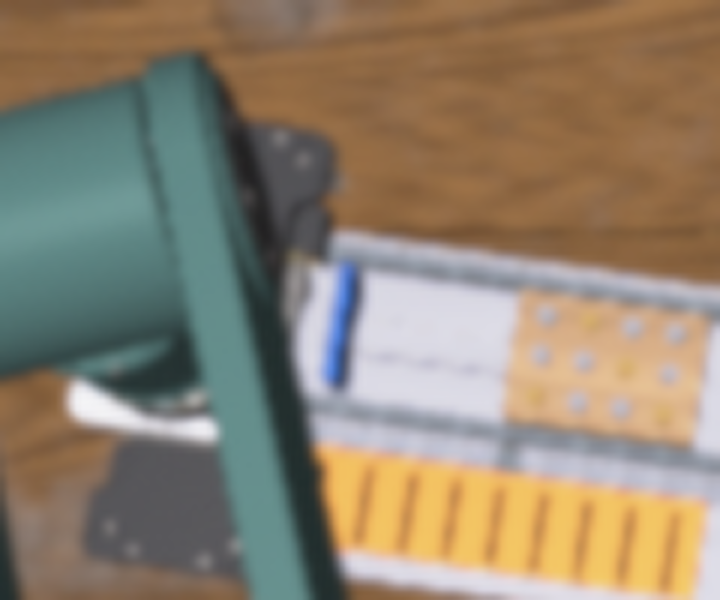

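Run:
```python
from h import *
from scipy.optimize import least_squares
p=np.load('p.npy')
def tri(ut,us):
    f=lambda X:np.r_[(proj('top',[X])-ut).ravel(),(proj('side',[X])-us).ravel()]
    r=least_squares(f,[.55,.2,.15]);X=r.x
    q=X-[p[0],p[1],0];c,s=np.cos(p[2]),np.sin(p[2])
    return np.round(np.array([c*q[0]+s*q[1],-s*q[0]+c*q[1],q[2]])*1000,1),r.fun.round(1)
S=lambda u:np.array(u)/7.5+[164.5,169.5]
T=lambda u:np.array(u)/6+[119.5,119.5]
for t,s in [((110,525),(357,100)),((133,550),(402,90)),((205,560),(470,45)),((238,545),(500,30))]:
    print(tri(T(t),S(s)))
for z in(45,60,80):
  for y in (-84,8): print(z,y,(proj('side',d2w(p,[(-228,y,z)]))-[164.5,169.5])*7.5)
```

```text
(array([-251.9, -114.2,  216. ]), array([ 0.4,  0.7, -0.7, -0.1]))
(array([-241.6, -122. ,  217.3]), array([ 0.3,  0.5, -0.5, -0.1]))
(array([-213.6, -121.8,  218.7]), array([ 0.3,  0.5, -0.5, -0.1]))
(array([-200.5, -117. ,  216.2]), array([ 1. ,  1.9, -2. , -0.3]))
45 -84 [[365.55510455 481.352312  ]]
45 8 [[170.66255374 367.28590156]]
60 -84 [[363.16074431 445.6161497 ]]
60 8 [[166.58973726 332.36208114]]
80 -84 [[359.89456526 396.8679695 ]]
80 8 [[161.04058807 284.77891838]]
```

```bash
python3 -m creep '[{"slide":[0,5,0],"roll":0,"grip":0.15},{"slide":[0,10,0],"roll":0,"grip":0.15},{"slide":[0,15,0],"roll":0,"grip":0.15},{"slide":[0,15,0],"roll":0,"grip":0.15}]'; python3 g.py -228 -38 65
python3 - <<'E'
from h import *
import cv2
from bench import snapshot
s=snapshot('side')[:,:,::-1]
cv2.imwrite('pics/s6.png',cv2.resize(s[170:250,165:245],(600,600),interpolation=cv2.INTER_CUBIC))
E
```

```text
time: 3.77
tool_pos: [0.5694, 0.1991, 0.0284]
ee_rot: [-1.572, 0.003, -0.161]
wrist_force: [-0.2, 0.3, 0.1]
width: 0.0797
slide [  1.  -36.6   0.5]
roll -0.03
now dock [-227.5  -39.1   28.4] F [-0.2  0.3  0.1] w 0.07971215994780939 t 3.7667 rot [-1.5721  0.0027 -0.1614]
dock dir->tool [ 6.0e-04  1.3e-03 -1.0e+00]
dock dir->tool [ 1.0e+00 -2.7e-03  6.0e-04]
dock dir->tool [-0.0027 -1.     -0.0013]
```

View pics/s6.png

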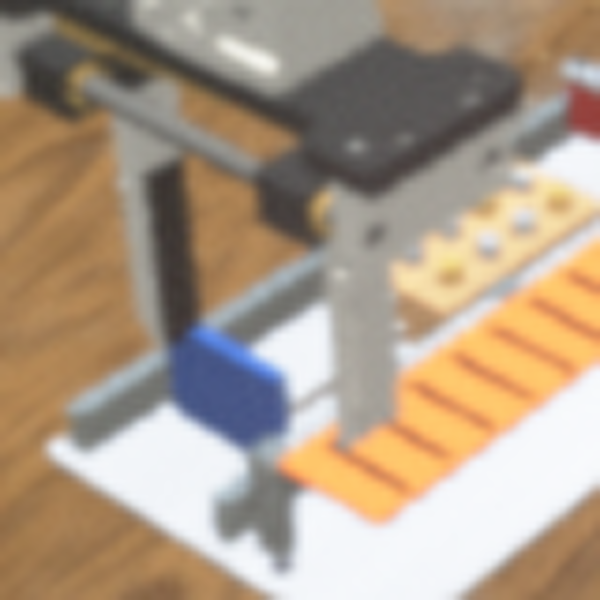

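```bash
python3 -m creep '[{"slide":[0,0,2],"roll":0,"grip":0.15},{"slide":[0,5,2],"roll":0,"grip":0.15},{"slide":[0,9,2],"roll":0,"grip":0.15},{"slide":[0,9,2],"roll":0,"grip":0.15}]'; python3 g.py -228 -38 65
python3 - <<'E'
from h import *
import cv2
from bench import snapshot
s=snapshot('side')[:,:,::-1]
cv2.imwrite('pics/s7.png',cv2.resize(s[180:240,165:225],(600,600),interpolation=cv2.INTER_CUBIC))
E
```

```text
time: 4.15
tool_pos: [0.5702, 0.2012, 0.02]
ee_rot: [-1.572, 0.002, -0.161]
wrist_force: [-0.4, 0.5, -0.3]
width: 0.0799
slide [  0.6 -45.   -1.8]
roll -0.03
now dock [-229.7  -38.7   20. ] F [-0.4  0.5 -0.3] w 0.07994185045782583 t 4.15 rot [-1.5717  0.0017 -0.1613]
dock dir->tool [ 5.e-04  9.e-04 -1.e+00]
dock dir->tool [ 1.0e+00 -1.7e-03  5.0e-04]
dock dir->tool [-1.7e-03 -1.0e+00 -9.0e-04]
```

View pics/s7.png

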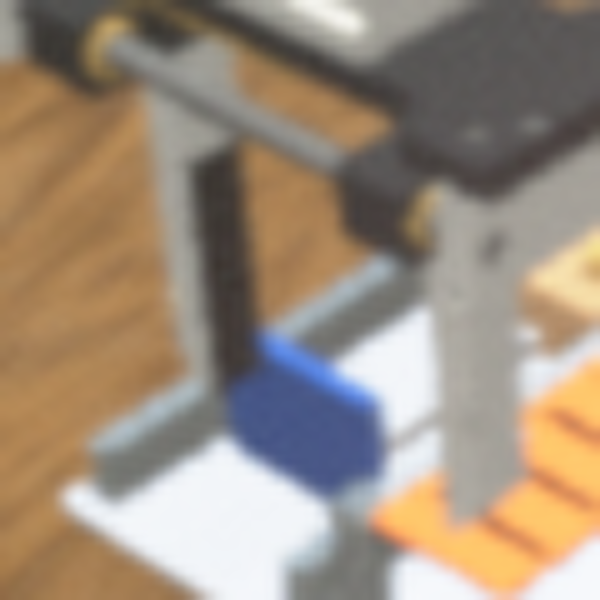

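```bash
python3 -m creep '[{"slide":[0,2,0],"roll":0,"grip":0.15},{"slide":[0,4,0],"roll":0,"grip":0.15},{"slide":[0,4,0],"roll":0,"grip":0.15}]'; python3 -m creep '[{"slide":[0,2,0],"roll":0,"grip":0.15},{"slide":[0,4,0],"roll":0,"grip":0.15},{"slide":[0,4,0],"roll":0,"grip":0.15}]'; python3 -m creep '[{"slide":[0,2,0],"roll":0,"grip":0.15},{"slide":[0,4,0],"roll":0,"grip":0.15},{"slide":[0,4,0],"roll":0,"grip":0.15}]'
```

```text
time: 4.45
tool_pos: [0.5707, 0.2013, 0.0168]
ee_rot: [-1.571, 0.001, -0.161]
wrist_force: [-0.5, -0.5, 0.3]
width: 0.08
time: 4.7
tool_pos: [0.571, 0.2015, 0.0134]
ee_rot: [-1.571, -0.0, -0.161]
wrist_force: [0.7, -0.6, 2.0]
width: 0.0796
time: 4.95
tool_pos: [0.571, 0.2014, 0.0092]
ee_rot: [-1.571, -0.0, -0.162]
wrist_force: [-1.2, -0.1, 3.0]
width: 0.0797
```

```bash
python3 -m creep '[{"slide":[0,2,0],"roll":0,"grip":0.15},{"slide":[0,5,0],"roll":0,"grip":0.15},{"slide":[0,8,0],"roll":0,"grip":0.15},{"slide":[0,10,0],"roll":0,"grip":0.15},{"slide":[0,10,0],"roll":0,"grip":0.15}]'
python3 g.py -228 -38 35
python3 - <<'E'
from h import *
import cv2
from bench import snapshot
s=snapshot('side')[:,:,::-1]
cv2.imwrite('pics/s8.png',cv2.resize(s[160:260,165:290],(750,600),interpolation=cv2.INTER_CUBIC))
E
```

```text
time: 5.37
tool_pos: [0.5717, 0.2014, -0.0006]
ee_rot: [-1.57, -0.001, -0.162]
wrist_force: [1.0, -0.7, 5.1]
width: 0.0798
slide [ -0.7 -35.6  -2.1]
roll -0.04
now dock [-230.1  -37.2   -0.6] F [ 1.  -0.7  5.1] w 0.07980308430618373 t 5.3667 rot [-1.5705e+00 -1.5000e-03 -1.6160e-01]
dock dir->tool [ 8.e-04 -3.e-04 -1.e+00]
dock dir->tool [1.0e+00 1.5e-03 8.0e-04]
dock dir->tool [ 1.5e-03 -1.0e+00  3.0e-04]
```

View pics/s8.png

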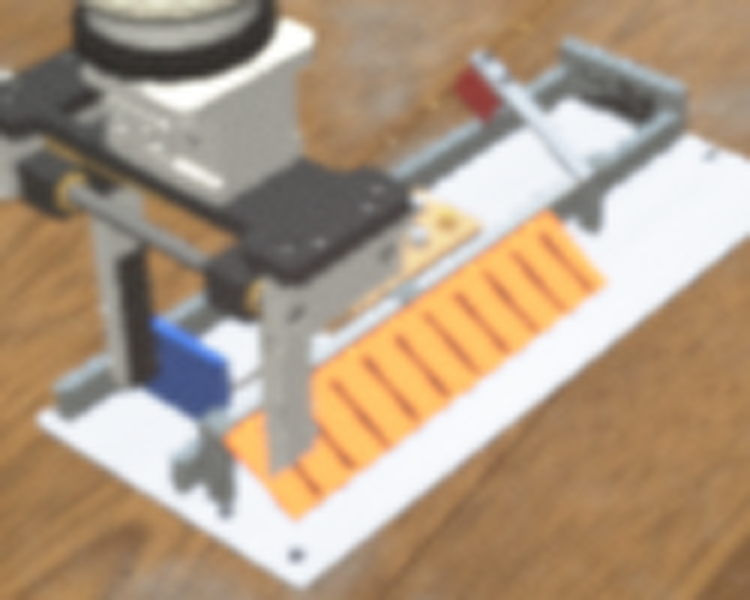

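```bash
python3 - <<'E'
from h import *
p=np.load('p.npy')
for th in(.4,.45,.5,.55,.6):
    c,s=np.cos(th),np.sin(th);L=[]
    for y,z in((78,-24),(52,-24),(78,6)):
        L.append((-3,-52+c*y-s*z,44+s*y+c*z))
    print(th,np.round((proj('side',d2w(p,L))-[164.5,159.5])*6).tolist(), 'z at d26',44+4/c-26*s/c)
E
python3 - <<'E'
import cv2
a=cv2.imread('pics/s8.png')
cv2.imwrite('pics/s8b.png',cv2.resize(a[20:220,420:640],(660,600),interpolation=cv2.INTER_CUBIC))
E
```

```text
0.4 [[446.0, 108.0], [483.0, 141.0], [463.0, 68.0]] z at d26 37.350194026340745
0.45 [[447.0, 101.0], [483.0, 137.0], [466.0, 63.0]] z at d26 35.88280592186388
0.5 [[448.0, 95.0], [483.0, 132.0], [469.0, 59.0]] z at d26 34.354110973359646
0.55 [[449.0, 89.0], [483.0, 127.0], [473.0, 54.0]] z at d26 32.75121160265256
0.6 [[451.0, 82.0], [484.0, 123.0], [477.0, 50.0]] z at d26 31.058956241165262
```

View pics/s8b.png

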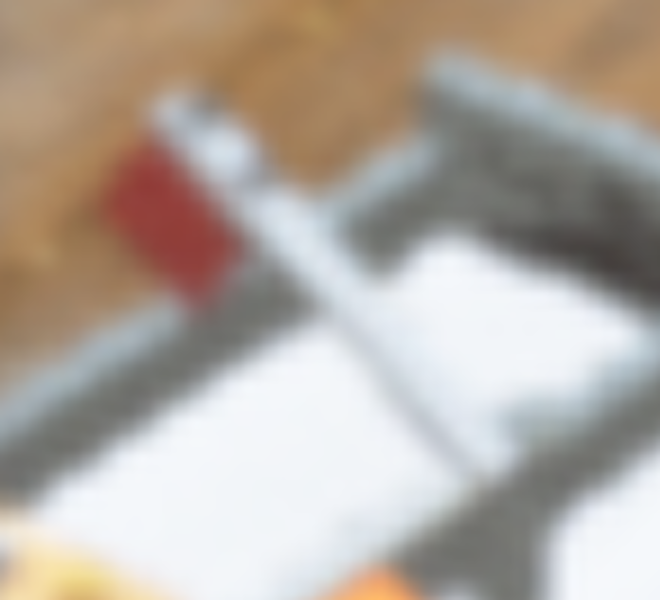

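```bash
python3 -m creep '[{"slide":[0,0,-2],"roll":0,"grip":0.15},{"slide":[0,0,-5],"roll":0,"grip":0.15},{"slide":[0,0,-8],"roll":0,"grip":0.15},{"slide":[0,0,-11],"roll":0,"grip":0.15},{"slide":[0,0,-14],"roll":0,"grip":0.15},{"slide":[0,0,-17],"roll":0,"grip":0.15},{"slide":[0,0,-20],"roll":0,"grip":0.15},{"slide":[0,0,-23],"roll":0,"grip":0.15},{"slide":[0,0,-26],"roll":0,"grip":0.15},{"slide":[0,0,-29],"roll":0,"grip":0.15},{"slide":[0,0,-32],"roll":0,"grip":0.15},{"slide":[0,0,-35],"roll":0,"grip":0.15},{"slide":[0,0,-38],"roll":0,"grip":0.15},{"slide":[0,0,-40],"roll":0,"grip":0.15},{"slide":[0,0,-40],"roll":0,"grip":0.15}]'
python3 g.py -78 -38 -1
python3 - <<'E'
from h import *
import cv2
from bench import snapshot
s=snapshot('side')[:,:,::-1]
cv2.imwrite('pics/s9.png',cv2.resize(s[160:260,165:290],(750,600),interpolation=cv2.INTER_CUBIC))
s=snapshot('top')[:,:,::-1]
cv2.imwrite('pics/t9.png',cv2.resize(s[140:240,140:290],(750,500),interpolation=cv2.INTER_CUBIC))
E
```

```text
time: 6.67
tool_pos: [0.5637, 0.1631, -0.0009]
ee_rot: [-1.568, 0.002, -0.161]
wrist_force: [-1.8, 5.7, 3.5]
width: 0.0797
slide [ 1.00e+00 -1.00e-01 -1.13e+02]
roll -0.02
now dock [-191.   -39.    -0.9] F [-1.8  5.7  3.5] w 0.07974035287465589 t 6.6667 rot [-1.5683  0.0016 -0.1611]
dock dir->tool [ 3.0e-04 -2.5e-03 -1.0e+00]
dock dir->tool [ 1.0e+00 -1.6e-03  3.0e-04]
dock dir->tool [-0.0016 -1.      0.0025]
```

View pics/s9.png

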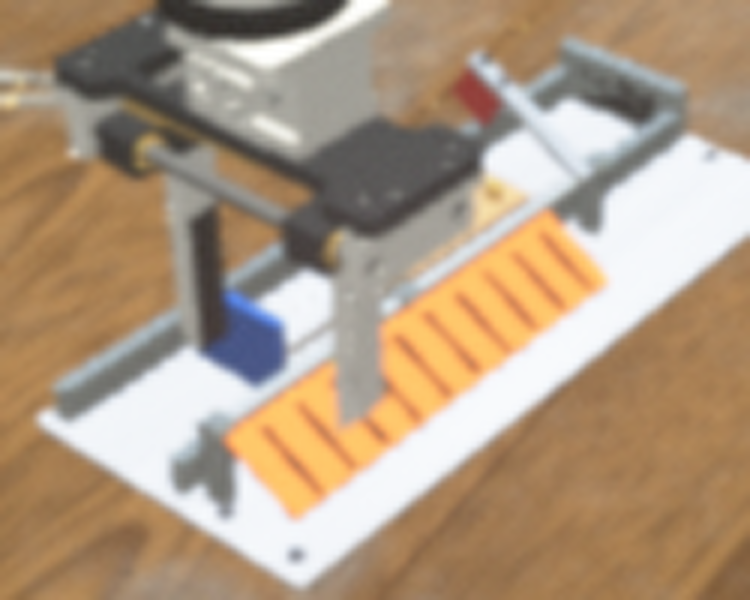

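View pics/t9.png

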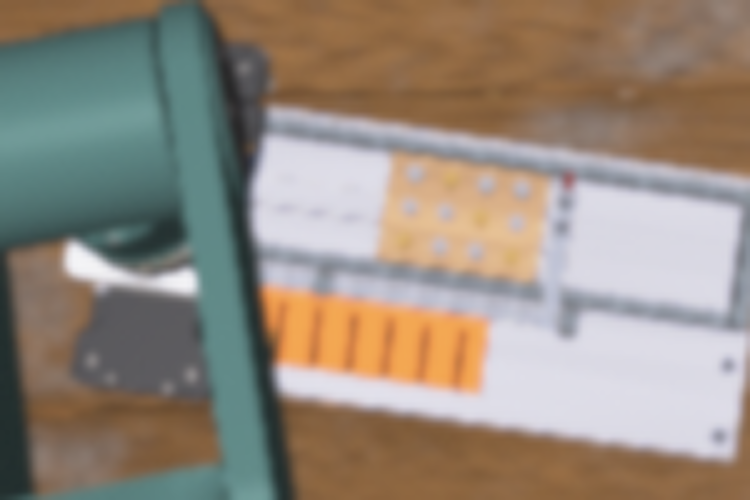

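```bash
python3 -m creep '[{"slide":[0,0,-3],"roll":0,"grip":0.15},{"slide":[0,0,-7],"roll":0,"grip":0.15},{"slide":[0,0,-11],"roll":0,"grip":0.15},{"slide":[0,0,-15],"roll":0,"grip":0.15},{"slide":[0,0,-19],"roll":0,"grip":0.15},{"slide":[0,0,-23],"roll":0,"grip":0.15},{"slide":[0,0,-27],"roll":0,"grip":0.15},{"slide":[0,0,-31],"roll":0,"grip":0.15},{"slide":[0,0,-35],"roll":0,"grip":0.15},{"slide":[0,0,-39],"roll":0,"grip":0.15},{"slide":[0,0,-43],"roll":0,"grip":0.15},{"slide":[0,0,-47],"roll":0,"grip":0.15},{"slide":[0,0,-51],"roll":0,"grip":0.15},{"slide":[0,0,-55],"roll":0,"grip":0.15},{"slide":[0,0,-58],"roll":0,"grip":0.15},{"slide":[0,0,-60],"roll":0,"grip":0.15},{"slide":[0,0,-60],"roll":0,"grip":0.15}]'
python3 g.py -78 -38 -1
python3 - <<'E'
from h import *
import cv2
from bench import snapshot
s=snapshot('side')[:,:,::-1]
cv2.imwrite('pics/s10.png',cv2.resize(s[160:260,165:290],(750,600),interpolation=cv2.INTER_CUBIC))
E
```

```text
time: 8.18
tool_pos: [0.554, 0.1039, -0.0009]
ee_rot: [-1.568, 0.002, -0.161]
wrist_force: [-2.3, 5.1, 4.7]
width: 0.08
slide [  1.1  -0.  -53. ]
roll -0.02
now dock [-131.   -39.1   -0.9] F [-2.3  5.1  4.7] w 0.08004762482323738 t 8.1833 rot [-1.5683  0.0017 -0.1612]
dock dir->tool [ 4.0e-04 -2.5e-03 -1.0e+00]
dock dir->tool [ 1.0e+00 -1.7e-03  4.0e-04]
dock dir->tool [-0.0017 -1.      0.0025]
```

View pics/s10.png

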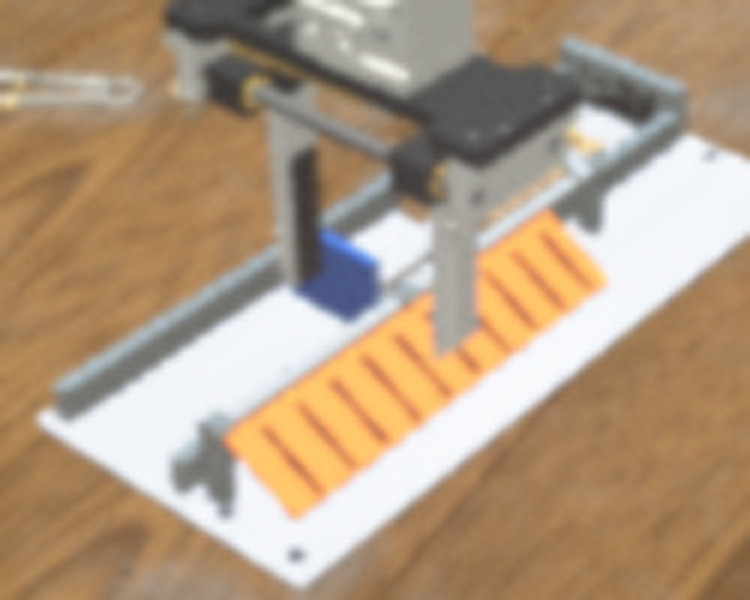

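Going well; the gate is still up and the rack is passing beneath it. Next 45 mm, then creep into the stop.

```bash
python3 -m creep '[{"slide":[0,0,-3],"roll":0,"grip":0.15},{"slide":[0,0,-7],"roll":0,"grip":0.15},{"slide":[0,0,-11],"roll":0,"grip":0.15},{"slide":[0,0,-15],"roll":0,"grip":0.15},{"slide":[0,0,-19],"roll":0,"grip":0.15},{"slide":[0,0,-23],"roll":0,"grip":0.15},{"slide":[0,0,-27],"roll":0,"grip":0.15},{"slide":[0,0,-31],"roll":0,"grip":0.15},{"slide":[0,0,-35],"roll":0,"grip":0.15},{"slide":[0,0,-39],"roll":0,"grip":0.15},{"slide":[0,0,-42],"roll":0,"grip":0.15},{"slide":[0,0,-44],"roll":0,"grip":0.15},{"slide":[0,0,-46],"roll":0,"grip":0.15},{"slide":[0,0,-46],"roll":0,"grip":0.15}]'
python3 -m creep '[{"slide":[0,0,-1],"roll":0,"grip":0.15},{"slide":[0,0,-2],"roll":0,"grip":0.15},{"slide":[0,0,-2],"roll":0,"grip":0.15}]'
python3 -m creep '[{"slide":[0,0,-1],"roll":0,"grip":0.15},{"slide":[0,0,-2],"roll":0,"grip":0.15},{"slide":[0,0,-2],"roll":0,"grip":0.15}]'
python3 -m creep '[{"slide":[0,0,-1],"roll":0,"grip":0.15},{"slide":[0,0,-2],"roll":0,"grip":0.15},{"slide":[0,0,-2],"roll":0,"grip":0.15}]'
python3 g.py -78 -38 -1
```

```text
time: 9.4
tool_pos: [0.5466, 0.0587, -0.0009]
ee_rot: [-1.568, 0.002, -0.161]
wrist_force: [-1.7, 5.8, 4.9]
width: 0.0797
time: 9.65
tool_pos: [0.5463, 0.057, -0.0009]
ee_rot: [-1.568, 0.002, -0.161]
wrist_force: [-1.4, 5.4, 4.6]
width: 0.0799
time: 9.9
tool_pos: [0.546, 0.0551, -0.0009]
ee_rot: [-1.568, 0.002, -0.161]
wrist_force: [-1.7, 5.8, 5.0]
width: 0.0801
time: 10.15
tool_pos: [0.5458, 0.0538, -0.0008]
ee_rot: [-1.566, 0.002, -0.16]
wrist_force: [-0.7, 8.2, 4.7]
width: 0.0801
slide [ 1.1  0.2 -2.3]
roll 0.02
now dock [-80.3 -39.1  -0.8] F [-0.7  8.2  4.7] w 0.08007723533802676 t 10.15 rot [-1.5664  0.0017 -0.1604]
dock dir->tool [-4.0e-04 -4.4e-03 -1.0e+00]
dock dir->tool [ 1.0e+00 -1.7e-03 -4.0e-04]
dock dir->tool [-0.0017 -1.      0.0044]
```

Force is starting to rise; I'll press a little more.

```bash
python3 -m creep '[{"slide":[0,0,-1],"roll":0,"grip":0.15},{"slide":[0,0,-2],"roll":0,"grip":0.15},{"slide":[0,0,-2],"roll":0,"grip":0.15},{"slide":[0,0,-2],"roll":0,"grip":0.15}]'
python3 g.py -78 -38 -1
python3 - <<'E'
from h import *
import cv2
from bench import snapshot
s=snapshot('side')[:,:,::-1]
cv2.imwrite('pics/s11.png',cv2.resize(s[160:240,205:305],(750,600),interpolation=cv2.INTER_CUBIC))
s=snapshot('top')[:,:,::-1]
cv2.imwrite('pics/t11.png',cv2.resize(s[150:225,190:300],(770,525),interpolation=cv2.INTER_CUBIC))
E
```

```text
time: 10.48
tool_pos: [0.5457, 0.0538, -0.0008]
ee_rot: [-1.563, 0.002, -0.16]
wrist_force: [-0.6, 10.8, 4.5]
width: 0.0799
slide [ 1.2  0.2 -2.3]
roll 0.07
now dock [-80.3 -39.2  -0.8] F [-0.6 10.8  4.5] w 0.07986153393572698 t 10.4833 rot [-1.563   0.0017 -0.1597]
dock dir->tool [-0.0012 -0.0078 -1.    ]
dock dir->tool [ 1.     -0.0017 -0.0012]
dock dir->tool [-0.0017 -1.      0.0078]
```

View pics/s11.png

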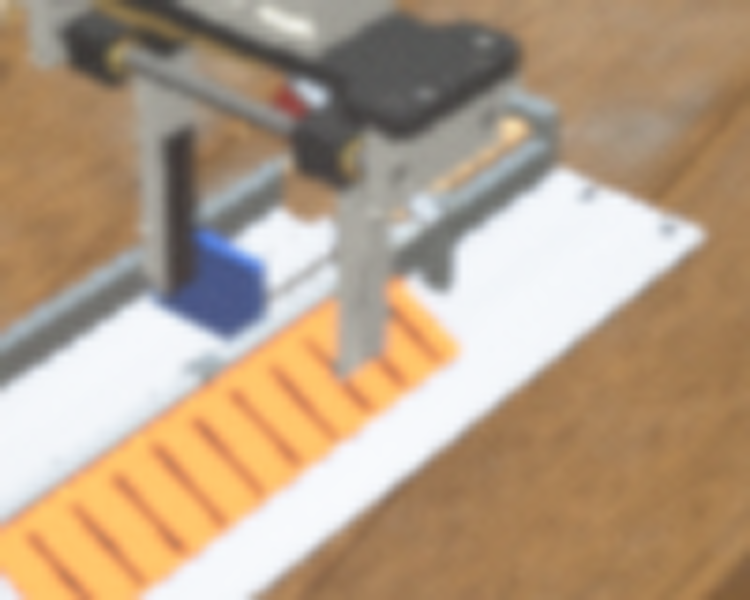

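View pics/t11.png

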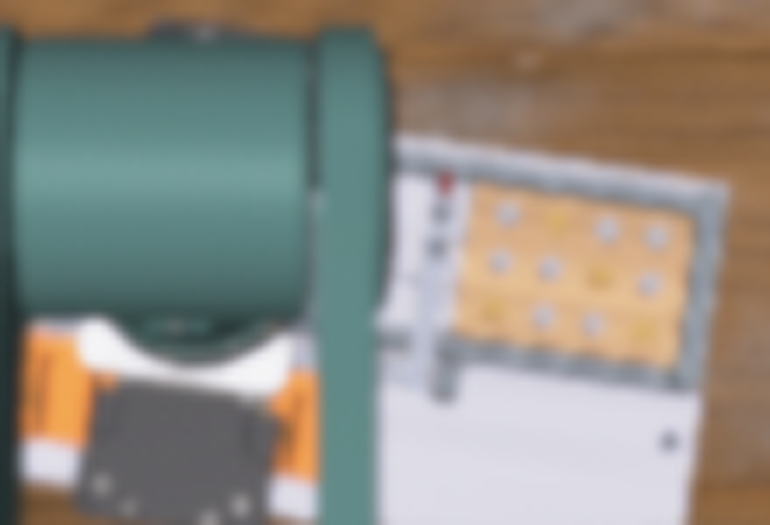

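```bash
python3 -m creep '[{"slide":[0,0,0],"roll":0,"grip":0.15},{"slide":[0,0,0],"roll":0,"grip":0.15},{"slide":[0,0,0],"roll":0,"grip":0.15},{"slide":[0,0,2],"roll":0,"grip":0.15},{"slide":[0,0,4],"roll":0,"grip":0.15},{"slide":[0,0,7],"roll":0,"grip":0.15},{"slide":[0,0,10],"roll":0,"grip":0.15},{"slide":[0,0,13],"roll":0,"grip":0.15},{"slide":[0,0,13],"roll":0,"grip":0.15}]'
python3 g.py -78 -38 -1
python3 - <<'E'
from h import *
import cv2
from bench import snapshot
s=snapshot('side')[:,:,::-1]
cv2.imwrite('pics/s12.png',cv2.resize(s[160:240,205:305],(750,600),interpolation=cv2.INTER_CUBIC))
s=snapshot('top')[:,:,::-1]
cv2.imwrite('pics/t12.png',cv2.resize(s[150:225,190:300],(770,525),interpolation=cv2.INTER_CUBIC))
E
```

```text
time: 11.33
tool_pos: [0.5474, 0.0617, -0.0013]
ee_rot: [-1.572, 0.002, -0.161]
wrist_force: [-2.9, -2.6, 3.4]
width: 0.0798
slide [  0.8  -0.3 -10.3]
roll -0.03
now dock [-88.3 -38.8  -1.3] F [-2.9 -2.6  3.4] w 0.07984119092804441 t 11.3333 rot [-1.5724  0.0018 -0.1614]
dock dir->tool [ 5.0e-04  1.6e-03 -1.0e+00]
dock dir->tool [ 1.0e+00 -1.8e-03  5.0e-04]
dock dir->tool [-0.0018 -1.     -0.0016]
```

View pics/s12.png

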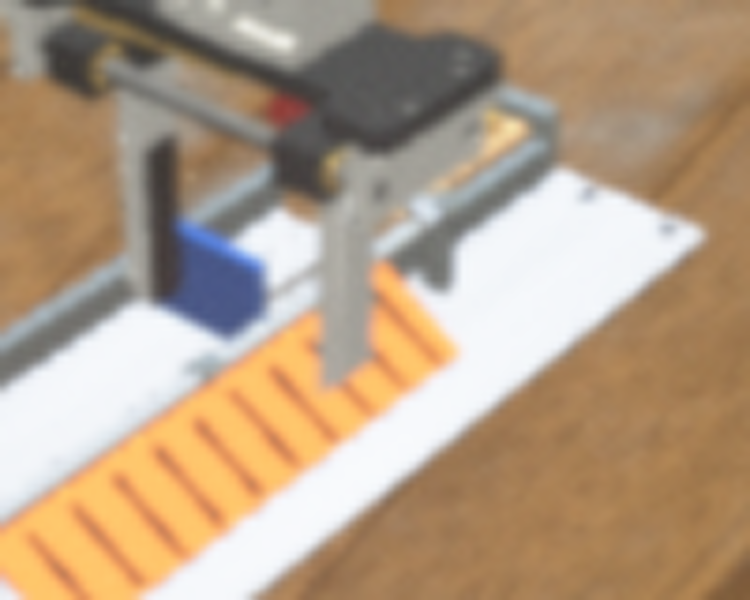

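View pics/t12.png

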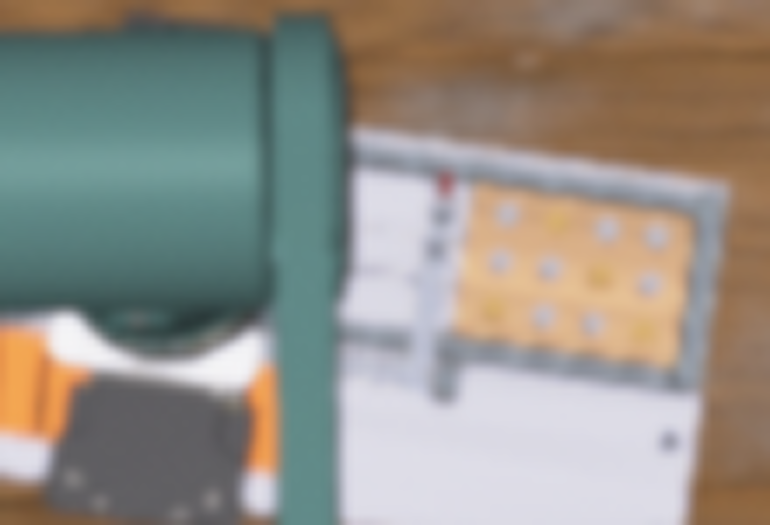

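The rack stayed against the stop, and the finger is clear of the plate. Now I'll lift slowly and let the gate down.

```bash
python3 -m creep '[{"slide":[0,-2,0],"roll":0,"grip":0.15},{"slide":[0,-4,0],"roll":0,"grip":0.15},{"slide":[0,-6,0],"roll":0,"grip":0.15},{"slide":[0,-8,0],"roll":0,"grip":0.15},{"slide":[0,-10,0],"roll":0,"grip":0.15},{"slide":[0,-13,0],"roll":0,"grip":0.15},{"slide":[0,-16,0],"roll":0,"grip":0.15},{"slide":[0,-20,0],"roll":0,"grip":0.15},{"slide":[0,-30,0],"roll":0,"grip":0.15},{"slide":[0,-50,0],"roll":0,"grip":0.15},{"slide":[0,-75,0],"roll":0,"grip":0.15},{"slide":[0,-100,20],"roll":0,"grip":0.15},{"slide":[0,-120,50],"roll":0,"grip":0.15},{"slide":[0,-130,80],"roll":0,"grip":0.15},{"slide":[0,-130,100],"roll":0,"grip":0.15},{"slide":[0,-130,100],"roll":0,"grip":0.15},{"slide":[0,-130,100],"roll":0,"grip":0.15}]'
python3 - <<'E'
from h import *
import cv2
from bench import snapshot
s=snapshot('side')[:,:,::-1]
cv2.imwrite('pics/s13.png',cv2.resize(s[130:260,165:325],(738,600),interpolation=cv2.INTER_CUBIC))
s=snapshot('top')[:,:,::-1]
cv2.imwrite('pics/t13.png',cv2.resize(s[150:240,150:300],(800,480),interpolation=cv2.INTER_CUBIC))
cv2.imwrite('pics/t13f.png',cv2.resize(s,(768,576)))
E
```

```text
time: 12.85
tool_pos: [0.5648, 0.1615, 0.1299]
ee_rot: [-1.571, -0.002, -0.16]
wrist_force: [-0.0, -0.6, -0.2]
width: 0.08
```

View pics/s13.png

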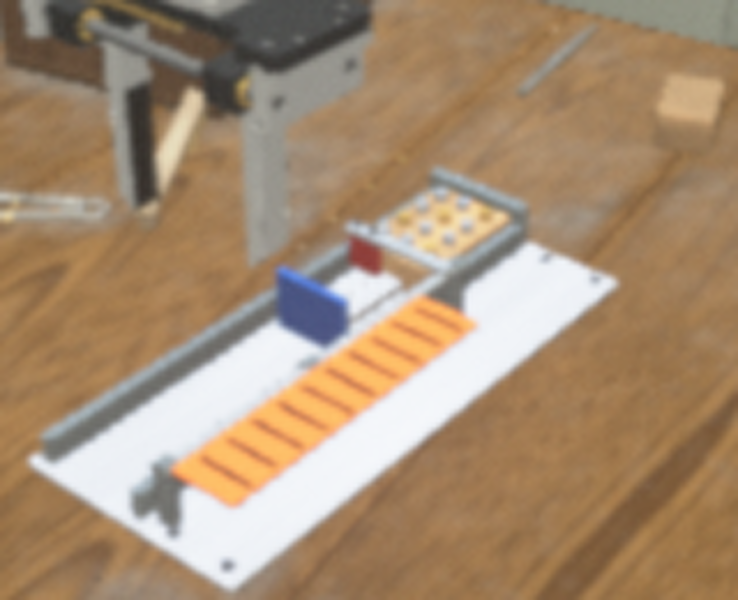

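View pics/t13.png

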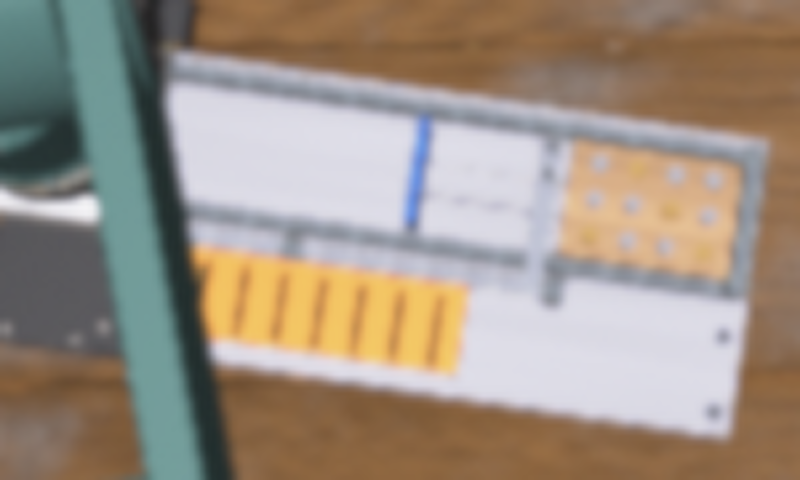

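View pics/t13f.png

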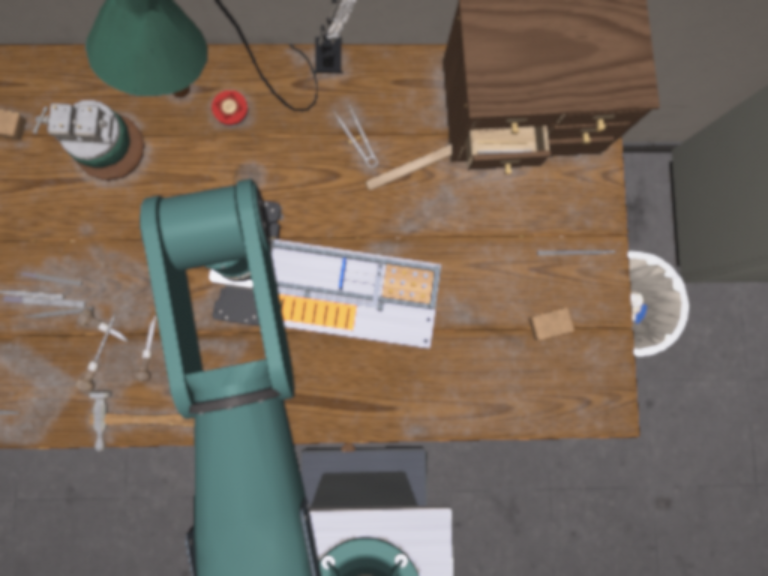

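Run:
```python
from h import *
from scipy.optimize import least_squares
p=np.load('p.npy')
for u,z in (((421,117),50),((406,226),50),((745,165),32),((735,282),32)):
    print(least_squares(lambda q:(proj('top',d2w(p,[[q[0],q[1],z]]))-top(u)).ravel(),[-50,0]).x.round(1))
from bench import ticket,robot
print(abs(robot.get_obs()['qvel']).max())
ticket.close_job()
```

```text
[-69.4  26.5]
[-68.5 -30.5]
[101.   29.5]
[104.1 -32.3]
0.014538922363259377
the job is handed in; nothing more can be done
```

The rack is in its dock with the gate shut behind it, and the job is handed in at about 13 s of the 45 s allowed; no verdict was reported. One fingertip held the treadle down, with the gate at about 0.55 rad. The other pushed the blue plate about 142 mm until the rack met the end stop. I then backed the finger off the plate, lifted the hand to let the gate drop, and moved clear.

**Last checks:**
- **Rack:** the top picture puts the plate's rear face at dock x of about -69 mm (-70 when home) and the block's front at 101–104 mm (stop face at 101). At the stop the push force rose from 5.8 to 10.8 N while the hand stood still.
- **Gate:** the pictures show the tongue down behind the block and the treadle back up. I read the gate's angle from pictures only and did not measure it after the drop.
- **Hand:** it is clear and the wrist force is about zero.
- **Bystanders:** the cork and the spare punch show no movement. The arm hides the loupe in the last picture, so it was not re-checked; the hand only worked over the dock.

**Disagreement:** the TCP height readings were about 34 mm below what the cameras and the treadle contact showed. Contact came at a reading of about 13–14 mm, where the plate top is at 48 mm. I trusted the pictures and the contact force for height.

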